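Lock the bowl onto the air-line filter

TASK

The compressed-air filter head is clamped upside down in the small green vice with its white element already in. Fit the blue bowl over the element, mouth down: turn it with a light touch until its two lugs drop into the notches of the head, push it down against the sprung seal and twist it clockwise (seen from above) about a quarter turn until it springs up into its lock, then let go. Feel your way and never force the bowl against the head, and leave everything else on the bench where it is.

Things in the scene. Friction and masses are not known exactly. Their poses are not given: they have to be found in the camera images.
- bowl: Blue filter bowl standing mouth down: a round cup of 50 mm diameter, 87 mm high plus a 12 mm drain knob (18 mm wide) on top, about 0.2 kg. Origin: centre of the mouth's rim, its lowest plane; z up through the closed end. The cavity is 39 mm wide, 52 mm deep; the lowest 5 mm of the wall taper to 46 mm diameter.
- bowl_wall (a point): Point on the blue bowl's axis 60 mm above its rim, a good height to grip it: the wall is straight and round, 50 mm wide, from 21 to 74 mm above the rim (solid above 52 mm). Its axes are the bowl's.
- bowl_lug (a point): Outer end of one of the blue bowl's two bayonet lugs, which stand out along the bowl's x and -x axes to 31 mm from the axis. Each lug is 12 mm wide and spans 7 to 12 mm above the rim; a red stripe runs up the wall over each. Half a turn of the bowl makes no difference.
- vice: Green drill-press vice fixed to the bench, holding the filter head. Origin: on the bench under the head's axis, z up. Its jaws close along its x axis and are 60 mm high; screw and handle lie to its +x, out to 190 mm. The head (77 mm diameter, aluminium) does not turn in the jaws.
- head_mouth (a point): Centre of the head's mouth, level with the top of its lip 95 mm above the bench; axes as the vice's. Bore 52 mm, 1 mm wider all round than the bowl. The element (27 mm wide) stands 23 mm above it. Two notches for the lugs lie along the vice's y and -y, but up to 0.5 rad off either way (clamped by eye): see them in the lip, by the red marks, or feel. Off them the lugs land on the lip.
- lip_underside (a point): On the axis, 6 mm below the mouth, where the lip ends. A notch passes a lug with 0.04 rad to spare each side. With the bowl's rim over 18 mm below the mouth the lugs clear the lip and turn clockwise only (seen from above). 1.31 rad from the notch the lip is 3 mm thick: the spring lifts the bowl 3 mm into this lock (play 0.04 rad each way); a solid stop ends the turn there.
- seal_top (a point): Centre of the upper face of the black sprung seal inside the head (51 mm disc round the element, on the head's axis), 12 mm below the mouth when free. The seal also spins freely, so its x and y axes tell nothing.
- ring (a joint): How far the sprung seal is pushed down, in m: 0 free, 0.009 at the end of its travel. It takes 4 N to start and 1.2 N more per mm (about 15 N at the end). The bowl's rim meets it 12 mm below the lip's top. About 0.003 with the bowl locked and let go; 0.006 with the lugs under the lip but not yet in the lock.
- old_bowl: Bystander: an old bowl of the same shape and size in amber, with black stripes and a brass knob. Origin: centre of its mouth's rim.
- wrench: Bystander: steel spanner 200 mm long lying on the bench along its x axis; origin under its middle.
- screwdriver: Bystander: yellow screwdriver 190 mm long lying along its x axis; origin under its middle.
- spent_element: Bystander: used brown filter element with blue ends, 27 mm in diameter, 60 mm high, standing; origin under its centre.
- hose_tail: Bystander: brass hose fitting 24 mm wide, 42 mm high, standing; origin under its centre.
- screw_jar: Bystander: glass jar with a red cap, 64 mm in diameter, 85 mm high; origin under its centre.
- spray_can: Bystander: orange spray can, 65 mm in diameter, 190 mm high; origin under its centre.
- bar_clamp: Bystander: orange bar clamp 420 mm long lying along its x axis; origin under the middle of the bar.
There are look-alikes about, which are no part of the job. What is meant by the bowl is not turquoise, and is the larger of those in its own colour.

How it is judged (in metres and radians):
On the way:
1. the blue bowl is in the head and pushes the sprung seal down by more than 5.5 mm (value of joint ring above 0.0055 m and horizontal distance between bowl and seal_top below 0.004 m), for 0.1 s.
At the end, for the whole second after the job is handed in: The blue bowl, let go, sits upright (within 4 degrees) on the axis of the head (within 3 mm), its rim on the seal and its lugs sprung up into the lock, so that they alone keep the seal pushed down by 1.7 to 4.6 mm; it is at rest (value of joint ring between 0.0017 and 0.0046 m and horizontal distance between bowl and seal_top below 0.003 m and angle between bowl's own z axis and vertical below 0.07 rad and z of bowl in the frame of seal_top below 0.002 m and linear speed of bowl below 0.01 m/s); the robot touches nothing.
It fails at once if the bowl is pressed against the head, seal or vice with more than 55 N (contact force between bowl and vice above 55 N).
It fails at once if one of the bystanders is moved more than 30 mm (distance of any of old_bowl, wrench, screwdriver, spent_element, hose_tail, screw_jar, spray_can, bar_clamp from where it was at the start of the episode above 0.03 m).
It also fails if it takes over 67 s, if anything falls off the work surface, if the arm or the gripper's body presses on something with over 40 N, if the wrist force passes 120 N, or if a joint passes its speed limit or range.

ROBOT

A 7-joint arm with a two-finger parallel gripper is mounted at the origin on the work surface. World frame = base frame: x ahead of the robot, y to its left, z up, the work surface at z = 0. Lengths are in m, angles in degrees, forces in N, time in s.
With the tool pointing down it reaches from about 0.425 to 0.875 m from the base axis. Payload 8.4 kg.
Tool frame: the origin (TCP) lies at the very end of the fingers, on their centre line; the grasp point (between the pads) lies 19 mm behind it; z points along the fingers, y is the line along which they close (so a half turn about z gives the same grasp; the last joint's range is limited). The gripper opens to 85 mm and grips with 20 to 120 N. Pads are 22 mm wide; open, the fingers measure 114 mm over their backs; the gripper's body (76 mm by 85 mm) begins 54 mm behind the grasp point. The pads swing forward as they close: fully open they stand 13 mm farther back than shut.
Start: joints at [-5.684, 19.091, 2.286, 83.961, -0.768, 76.965, -3.352], TCP at [0.65, -0, 0.231] pointing down, gripper open.
Joint ranges: [-147.57, 147.57], [-21.85, 119.76], [-74.77, 79.35], [14.55, 137.4], [-85.83, 265.84], [4.83, 119.75], [-152.11, 152.11]. Speed limits (degrees/s): [127.2, 127.2, 159.86, 159.86, 180, 180, 180].

INTERFACE

Orientations are given as a 3x3 rotation matrix whose columns are the frame's x, y, z axes.
In Python, from workcell import env gives the robot as it stands.
- The arm moves only by the tool send_rows, never from a script. Its argument "commands" is a list of rows, each a list of 2 entries, a list of its own where there are three numbers: the shift along the tool's x, y, z scaled (see below), then the turn about the tool's z scaled (see below). A call has 1 to 8 rows; each row shifts and turns the commanded pose from where the row before left it, along the tool's axes as they then stand; what a row does not reach is not made up. The controller multiplies each number of a shift by 30 mm and each number of a turn by 6 degrees. A row lasts 1/12 s, in which the tool goes at most 41.7 mm and 7.16 degrees, less where a joint would pass 70% of its speed; a pose out of reach is approached as far as the arm can. A call with a number of a shift or a turn outside -1 to 1 is refused whole. A call with a gripper value outside its range is refused whole. "grip" is the opening, from -1 (shut) to 1 (fully open), set as the call begins (left out, the last holds). The fingers move at their own pace and stop on an object; "newtons" is the grip in N (left out, the last holds). Time passes only in rows, so rows that do not move let the fingers close. It gives the time, the measured TCP pose, the force, the opening and the grip force at its end, in the units of the state.
- env.state(): the state, without advancing time (a new reading comes with each control period).
- env.snapshot(name): name is "scene" or "side" or "wrist"; returns the picture (420x560x3 uint8, blue, green, red); there is no depth.
- env.get_calibration(name): a dict with "fx", "fy", "cx", "cy" (pixels), "dist_coeffs" ([k1, k2, p1, p2, k3] as OpenCV has them; the pictures are not rectified), "rvec" (rotation vector, rad) and "tvec" (3), from world to camera coordinates, as OpenCV has them. Camera axes: x right, y down, z forward; pixel columns grow to the right and rows downward; lengths in m; the calibration is good to about 2 mm. A picture is of the moment at which its call begins: read the wrist's pose just before it. get_calibration takes no time and is no camera call; for the wrist camera it gives the pose at the moment of the call.
- env.sign_off(): hands the job in; it is judged then, once.
The state is a dict: "time_s": time; "qpos": joint angles; "qd": joint speeds; "effort": joint torques, N m; "tcp_pos": TCP position; "tool_rot": TCP orientation; "wrist_force": force on the tool from outside, world axes, zero at the start; "torque": the same for the moment, N m; "finger_gap": finger opening in m; "grasp_force": force on a finger pad.
Only numpy, scipy, OpenCV 4.12 (cv2) and the standard library are available. Lean on these libraries where they do the work, as an engineer would, in place of code of your own. Each camera call takes 0.05 s, during which the arm holds its last target. There are 200 camera calls.

## Working session

There is one attempt and no reset: what is moved stays moved. The work goes in short steps, Python scripts to look and compute and a tool call to move; the robot and the scene stay as the last step left them, time stands still between calls to the robot, and variables do not carry over. Pictures are saved under pics/ and viewed, at most 10 in all, crops included, and the job is handed in when it is done.

Besides the shell and the picture viewer there is one more tool, called by a JSON object that holds its "name" and its "arguments", one argument or row to a line. send_rows: Moves the arm, as the interface text tells. Shifts and turns lie within -1 to 1; 1 stands for 30 mm of shift or 6 degrees of turn. Its arguments: {"type":"object","properties":{"commands":{"type":"array","items":{"type":"array"}},"grip":{"type":"number"},"newtons":{"type":"number"}},"required":["commands"]}

```bash
mkdir -p pics; ls; cat > h.py <<'E'
import numpy as np, cv2
from workcell import env
def cal(n):
    c=env.get_calibration(n); K=np.array([[c['fx'],0,c['cx']],[0,c['fy'],c['cy']],[0,0,1.]])
    R=cv2.Rodrigues(np.array(c['rvec'],float))[0]; return K,np.array(c['dist_coeffs'],float),R,np.array(c['tvec'],float).reshape(3)
def ray(C,uv):
    K,d,R,t=C; p=cv2.undistortPoints(np.array(uv,float).reshape(-1,1,2),K,d).reshape(-1,2)
    D=np.c_[p,np.ones(len(p))]@R; return -R.T@t,D
def plane(C,uv,z):
    o,D=ray(C,uv); return o+D*((z-o[2])/D[:,2])[:,None]
def proj(C,P):
    K,d,R,t=C; return cv2.projectPoints(np.array(P,float).reshape(-1,1,3),cv2.Rodrigues(R)[0],t,K,d)[0].reshape(-1,2)
E
python3 - <<'E'
from h import *
s=env.state(); print(s)
ims=[env.snapshot(n) for n in("scene","side","wrist")]
for n,i in zip(("scene","side","wrist"),ims): cv2.imwrite(f"pics/{n}0.png",i)
for n in("scene","side","wrist"):
    C=cal(n); print(n,(-C[2].T@C[3]).round(3),C[2][2].round(2),C[0][0,0])
E
```

```text
pics
{'time_s': 0.0, 'qpos': array([-5.68310815, 19.13155088,  2.28522421, 84.01065037, -0.76817314,
       76.9655468 , -3.35123799]), 'qd': array([-0.04204288, -0.02994881, -0.052366  ,  0.11481715,  0.04426682,
       -0.1033788 , -0.07447883]), 'effort': array([ 4.63630895e-04, -6.58554840e+01,  1.36586554e+00, -4.05554795e+01,
        1.68904377e-02,  1.27170872e-02, -1.99809978e-05]), 'tcp_pos': array([ 6.49547067e-01, -3.98699581e-05,  2.30427248e-01]), 'tool_rot': array([[ 3.01199574e-05,  9.99998702e-01, -1.61091995e-03],
       [ 9.99999994e-01, -3.02909998e-05, -1.06152584e-04],
       [-1.06201242e-04, -1.61091674e-03, -9.99998697e-01]]), 'wrist_force': array([0.88221872, 0.11206867, 0.23109391]), 'torque': array([-0.01601349, -0.04915448,  0.06792212]), 'grasp_force': 0.0, 'finger_gap': 0.08520450846853454}
scene [1.498 0.296 1.053] [-0.68 -0.22 -0.7 ] 528.2004902388128
side [ 0.325 -0.718  0.786] [ 0.25  0.68 -0.69] 381.75280596314064
wrist [0.649 0.082 0.373] [-0.   -0.32 -0.95] 304.84211151862695
```

View pics/scene0.png

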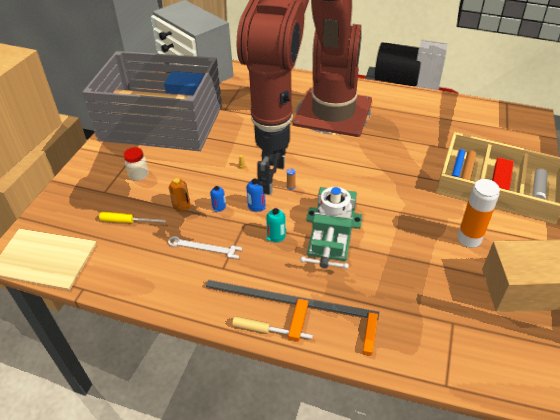

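View pics/side0.png

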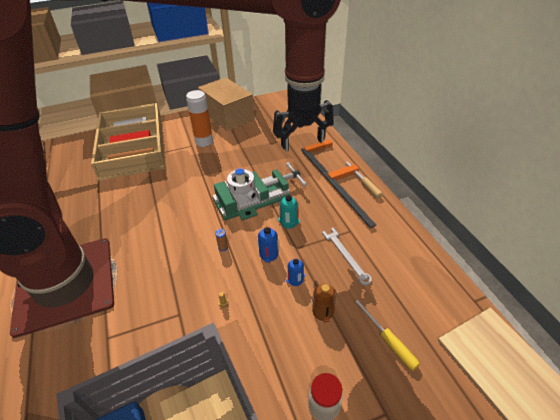

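The scene picture shows the larger blue bowl at (256,195), with a small blue look-alike at (218,199), a turquoise one at (276,226) and the vice and head at (336,205). In the side picture the bowl is at (268,244), the small look-alike at (296,272) and the head at (240,182).

```bash
python3 - <<'E'
from h import *
from scipy.ndimage import label
Cs={n:cal(n) for n in("scene","side")}
for n in Cs:
    hsv=cv2.cvtColor(cv2.imread(f"pics/{n}0.png"),cv2.COLOR_BGR2HSV)
    m=cv2.inRange(hsv,(108,150,60),(130,255,255))
    k,l,st,ce=cv2.connectedComponentsWithStats(m)
    for i in range(1,k):
        if st[i,4]>15: print(n,st[i],ce[i].round(1), plane(Cs[n],ce[i],.05)[0].round(3))
a=[(337,188),(240,173)]
for n,p in zip(Cs,a): print(n,plane(Cs[n],p,.118)[0].round(3))
E
```

```text
side [ 148    3   60   38 1657] [177.   20.7] [0.592 1.743 0.05 ]
side [236 169   8   5  35] [239.4 171.2] [0.525 0.203 0.05 ]
side [259 229  19  33 442] [268.  244.4] [ 0.507 -0.111  0.05 ]
side [287 260  17  26 268] [295.1 272.3] [ 0.537 -0.217  0.05 ]
side [103 402  39  18 253] [125.2 413.1] [ 0.129 -0.392  0.05 ]
scene [0.502 0.124 0.118]
side [0.506 0.109 0.118]
```

View pics/wrist0.png

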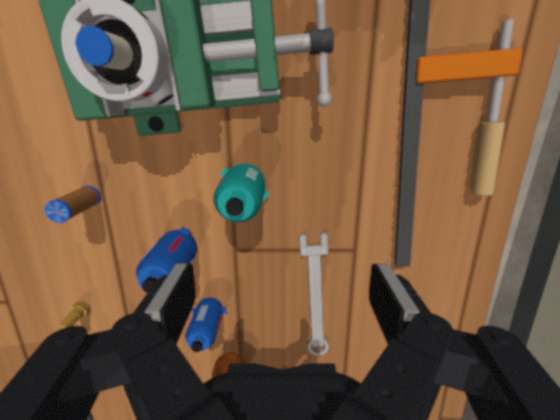

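The wrist picture shows the bowl with its black knob at (153,285) and a red stripe at (176,244). The head's mouth is at (115,50). I'll go above the head for a closer look.

{"name": "send_rows", "arguments": {
  "commands": [
    [[0.2,-0.97,0],0],
    [[0.2,-0.97,0],0],
    [[0.2,-0.97,0],0],
    [[0.2,-0.97,0],0],
    [[0.2,-0.97,0],0],
    [[0,0,0],0],
    [[0,0,0],0]
  ]
}}

```text
time_s: 0.73
tcp_pos: [0.5035, 0.0303, 0.2317]
tool_rot: [[-0.001, 1.0, 0.001], [1.0, 0.001, 0.0], [0.0, 0.001, -1.0]]
wrist_force: [-0.0, -0.0, -0.1]
finger_gap: 0.0854
grasp_force: 0.0
```

```bash
python3 - <<'E'
from h import *
C=cal("wrist"); im=env.snapshot("wrist"); cv2.imwrite("pics/w1.png",im)
np.savez("w1.npz",K=C[0],d=C[1],R=C[2],t=C[3])
uv=proj(C,[[.504,.115,.095]])[0]; print(uv)
C0=np.array([0]); 
x,y=int(uv[0]),int(uv[1]); x0,y0=max(0,x-90),max(0,y-70)
cv2.imwrite("pics/w1c.png",cv2.resize(im[y0:y0+145,x0:x0+190],None,fx=4,fy=4,interpolation=2)); print(x0,y0)
E
```

```text
[283.02954647  96.19031498]
193 26
```

View pics/w1c.png

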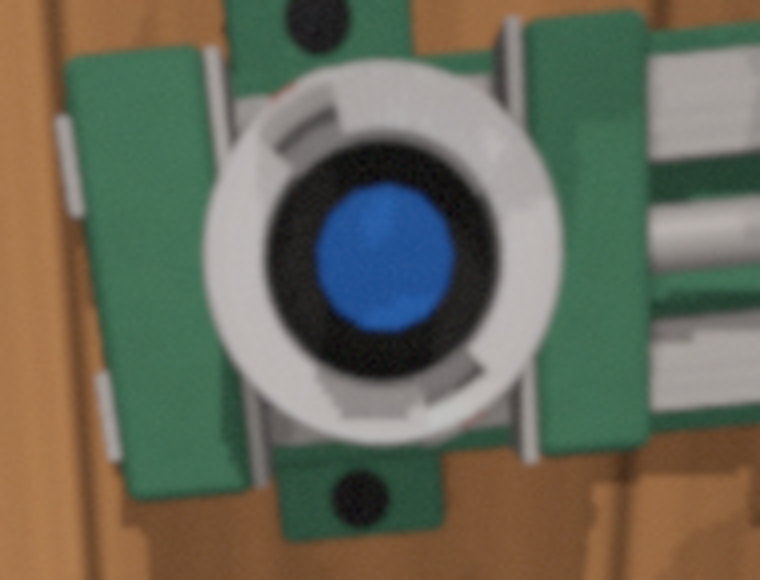

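The crop shows the head with its lip outline centred at about (383,250). The red marks are at (285,92) and (478,415), so the notch axis runs upper left to lower right. The blue top of the element is at (385,257).

```bash
python3 - <<'E'
from h import *
z=np.load("w1.npz"); C=(z['K'],z['d'],z['R'],z['t'])
print("cam",(-C[2].T@C[3]).round(4))
f=lambda x,y:((x+.5)/4-.5+193,(y+.5)/4-.5+26)
im=cv2.imread("pics/w1.png"); hsv=cv2.cvtColor(im,cv2.COLOR_BGR2HSV)
# element top
m=cv2.inRange(hsv,(100,150,60),(130,255,255)); m[:, :250]=0;m[:,330:]=0;m[150:]=0
c=max(cv2.findContours(m,0,1)[0],key=cv2.contourArea); e=plane(C,c.reshape(-1,2),.118)[:,:2]
def circ(P):
    A=np.c_[2*P,np.ones(len(P))]; s=np.linalg.lstsq(A,(P**2).sum(1),rcond=None)[0]; return s[:2],np.sqrt(s[2]+s[:2]@s[:2])
print("element",circ(e))
L=plane(C,[f(*p) for p in [(203,250),(562,250),(383,58),(222,175),(540,170),(300,90),(480,95),(383,443),(250,375),(520,375)]],.095)[:,:2]
print("lip",circ(L),circ(L[:7]))
B=plane(C,[f(*p) for p in [(266,255),(498,255),(383,140),(300,180),(470,180)]],.095)[:,:2]; print("bore",circ(B))
r=plane(C,[f(285,92),f(478,415)],.095); d=r[0]-r[1]; print("marks",r.round(4),r.mean(0),np.degrees(np.arctan2(d[1],d[0])))
n=plane(C,[f(262,145),f(335,90)],.095)[:,:2]-circ(L)[0]; print("notch",np.degrees(np.arctan2(n[:,1],n[:,0])))
cv2.imwrite("pics/w1b.png",im)
# full view of bowl from w0: knob top (153,285)
E
```

```text
cam [0.5026 0.1123 0.3744]
element (array([0.50839955, 0.11914888]), np.float64(0.013474512926522169))
lip (array([0.50860809, 0.11900678]), np.float64(0.037980977398071304)) (array([0.50843235, 0.11866657]), np.float64(0.0382060737096506))
bore (array([0.50853129, 0.11774511]), np.float64(0.024979800832454106))
marks [[0.4882 0.1517 0.095 ]
 [0.53   0.0871 0.095 ]] [0.5091118  0.11940392 0.095     ] 122.97892761642554
notch [138.10463962 107.08350613]
```

{"name": "send_rows", "arguments": {
  "commands": [
    [[-0.92,0,0],0],
    [[-0.92,0,0],0],
    [[-0.92,0,0],0],
    [[-0.92,0,0],0],
    [[-0.92,0,0],0],
    [[-0.92,0,0],0],
    [[-0.92,0,0],0],
    [[-0.92,0,0],0]
  ]
}}

```text
time_s: 1.45
tcp_pos: [0.505, -0.193, 0.231]
tool_rot: [[0.001, 1.0, -0.0], [1.0, -0.001, -0.001], [-0.001, -0.0, -1.0]]
wrist_force: [0.3, 0.6, 0.5]
finger_gap: 0.0852
grasp_force: 0.0
```

{"name": "send_rows", "arguments": {
  "commands": [
    [[0,0,0],0],
    [[0,0,0],0]
  ]
}}

```text
time_s: 1.62
tcp_pos: [0.5046, -0.1932, 0.2308]
tool_rot: [[0.004, 1.0, -0.001], [1.0, -0.004, -0.001], [-0.001, -0.001, -1.0]]
wrist_force: [0.2, 0.6, 0.3]
finger_gap: 0.0852
grasp_force: 0.0
```

```bash
python3 - <<'E'
from h import *
C=cal("wrist"); im=env.snapshot("wrist"); cv2.imwrite("pics/w2.png",im)
np.savez("w2.npz",K=C[0],d=C[1],R=C[2],t=C[3])
cv2.imwrite("pics/w2c.png",cv2.resize(im[0:210,140:420],None,fx=2.85,fy=2.85,interpolation=2))
E
```

```text
(no output)
```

View pics/w2c.png

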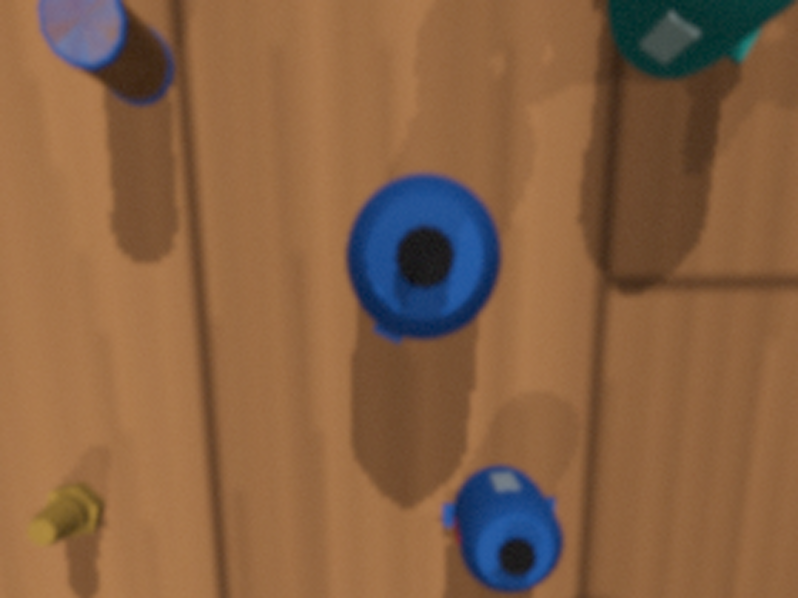

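The crop shows the bowl's black knob at (425,257), with its outline centred there. One lug pokes out at (390,333), and the neighbours stay clear of it.

```bash
python3 - <<'E'
from h import *
z=np.load("w2.npz"); C=(z['K'],z['d'],z['R'],z['t'])
s=env.state(); print(s['tcp_pos'].round(4), np.degrees(np.arctan2(s['tool_rot'][1,0],s['tool_rot'][0,0])))
f=lambda x,y:(x/2.85-.35+140,y/2.85-.35)
im=cv2.imread("pics/w2.png"); k=cv2.inRange(im[60:130,260:310],(0,0,0),(60,60,60)); k=cv2.connectedComponentsWithStats(k); i=1+np.argmax(k[2][1:,4]); kc=k[3][i]+[260,60]
kt=plane(C,[kc],.099)[0]; print("knob",kc,kt.round(4))
hsv=cv2.cvtColor(im,cv2.COLOR_BGR2HSV); m=cv2.inRange(hsv,(100,120,40),(130,255,255)); k=cv2.connectedComponentsWithStats(m)
l=k[1][80,275] or k[1][100,270]; c=max(cv2.findContours((k[1]==l).astype('uint8'),0,1)[0],key=cv2.contourArea).reshape(-1,2)
up=c[c[:,1]<112]; P=plane(C,up,.085)[:,:2]
A=np.c_[2*P,np.ones(len(P))]; q=np.linalg.lstsq(A,(P**2).sum(1),rcond=None)[0]; print("wall",q[:2],np.sqrt(q[2]+q[:2]@q[:2]))
b=kt[:2]
for p in [(375,330),(390,341),(403,341)]:
    L=plane(C,[f(*p)],.0095)[0,:2]-b; print("lug",np.degrees(np.arctan2(L[1],L[0])),np.hypot(*L))
# w0 stripe
R=C[2]; o2=-R.T@C[3]; s0=np.array([.6495,0,.2304]); o=o2-s['tcp_pos']+s0; print(o)
C0=(C[0],C[1],R,-R@o)
hs0=cv2.cvtColor(cv2.imread("pics/wrist0.png"),cv2.COLOR_BGR2HSV); r=cv2.inRange(hs0,(0,150,80),(8,255,255))|cv2.inRange(hs0,(170,150,80),(180,255,255)); r[:220]=0;r[270:]=0;r[:,:150]=0;r[:,200:]=0
ys,xs=np.nonzero(r); print(len(xs),xs.mean(),ys.mean())
D=ray(C0,np.c_[xs,ys])[1]; 
for x,y,d in list(zip(xs,ys,D))[::12]:
    # intersect cylinder r=25
    a=d[:2]@d[:2]; w=o[:2]-b; B=w@d[:2]; disc=B*B-a*(w@w-.025**2)
    if disc<0: print("miss");continue
    t=(-B-disc**.5)/a; p=o+t*d; v=p[:2]-b; print(x,y,p[2].round(3),np.degrees(np.arctan2(v[1],v[0])).round(1))
E
```

```text
[ 0.5049 -0.1914  0.2308] 89.91053502896844
knob [288.5221843   89.92832765] [ 0.51   -0.1037  0.099 ]
wall [ 0.50995143 -0.10348544] 0.02248739498993835
lug -125.81688357010773 0.030591075978000752
lug -112.26186533801486 0.03143499986756369
lug -102.87885625582646 0.02986538745339486
[0.64892325 0.08031668 0.37309256]
49 175.20408163265307 243.81632653061226
179 237 0.027 65.1
177 241 0.038 62.9
175 244 0.046 62.4
172 247 0.054 64.0
172 250 0.06 59.4
```

{"name": "send_rows", "arguments": {
  "commands": [
    [[0.98,0.17,0],0],
    [[0.98,0,0],0],
    [[0.97,0,0],0],
    [[0,0,0.7],0],
    [[0,0,0.7],0],
    [[0,0,0.7],0],
    [[0,0,0],0],
    [[0,0,0],0]
  ]
}}

```text
time_s: 2.33
tcp_pos: [0.5092, -0.1019, 0.1678]
tool_rot: [[-0.001, 1.0, -0.002], [1.0, 0.001, 0.0], [0.0, -0.002, -1.0]]
wrist_force: [0.1, -0.4, 0.8]
finger_gap: 0.0854
grasp_force: 0.0
```

{"name": "send_rows", "arguments": {
  "commands": [
    [[-0.06,0.03,0.8],0],
    [[0,0,0.8],0],
    [[0,0,0.8],0],
    [[0,0,0.8],0],
    [[0,0,0.7],0],
    [[0,0,0.33],0],
    [[0,0,0],0],
    [[0,0,0],0]
  ]
}}

```text
time_s: 3.0
tcp_pos: [0.5113, -0.1046, 0.0425]
tool_rot: [[-0.0, 1.0, 0.001], [1.0, 0.0, -0.0], [-0.0, 0.001, -1.0]]
wrist_force: [-0.2, -0.7, 0.2]
finger_gap: 0.0856
grasp_force: 0.0
```

{"name": "send_rows", "arguments": {
  "commands": [
    [[0,0,0],0],
    [[0,0,0],0],
    [[0,0,0],0],
    [[0,0,0],0],
    [[0,0,0],0],
    [[0,0,0],0],
    [[0,0,0],0],
    [[0,0,0],0]
  ],
  "grip": -1,
  "newtons": 50
}}

```text
time_s: 3.67
tcp_pos: [0.5113, -0.1048, 0.0429]
tool_rot: [[0.0, 1.0, 0.002], [1.0, -0.0, -0.0], [-0.0, 0.002, -1.0]]
wrist_force: [-2.5, 0.0, 7.7]
finger_gap: 0.0488
grasp_force: 50.5
```

{"name": "send_rows", "arguments": {
  "commands": [
    [[0,0,-0.3],0],
    [[0,0,-0.9],0],
    [[0,0,-0.95],0],
    [[0,0,-0.95],0],
    [[0,0,-0.95],0],
    [[0,0,-0.95],0],
    [[0,0,0],0],
    [[0,0,0],0]
  ]
}}

```text
time_s: 4.33
tcp_pos: [0.5113, -0.1049, 0.1934]
tool_rot: [[0.0, 1.0, 0.004], [1.0, -0.0, -0.0], [-0.0, 0.004, -1.0]]
wrist_force: [0.3, 0.8, -3.0]
finger_gap: 0.0488
grasp_force: 52.9
```

{"name": "send_rows", "arguments": {
  "commands": [
    [[0.93,-0.09,0],0],
    [[0.93,0,0],0],
    [[0.93,0,0],0],
    [[0.93,0,0],0],
    [[0.93,0,0],0],
    [[0.93,0,0],0],
    [[0.93,0,0],0],
    [[0.93,0,0],0]
  ]
}}

```text
time_s: 5.0
tcp_pos: [0.5065, 0.1195, 0.1899]
tool_rot: [[0.0, 1.0, -0.003], [1.0, -0.0, -0.001], [-0.001, -0.003, -1.0]]
wrist_force: [0.9, 0.3, -3.7]
finger_gap: 0.0489
grasp_force: 52.8
```

{"name": "send_rows", "arguments": {
  "commands": [
    [[0,0,0],-1],
    [[0,0,0],-1],
    [[0,0,0],-1],
    [[0,0,0],-1],
    [[0,0,0],-1],
    [[0,0,0],-1],
    [[0,0,0],-1],
    [[0,0,0],-1]
  ]
}}

```text
time_s: 5.67
tcp_pos: [0.5067, 0.1182, 0.1897]
tool_rot: [[-0.747, 0.665, -0.003], [0.665, 0.747, -0.001], [0.002, -0.003, -1.0]]
wrist_force: [-0.4, 0.3, -2.4]
finger_gap: 0.049
grasp_force: 52.7
```

{"name": "send_rows", "arguments": {
  "commands": [
    [[0,0,0],-1],
    [[0,0,0],-1],
    [[0,0,0],-1],
    [[0,0,0],0],
    [[0,0,0],0],
    [[0,0,0],0]
  ]
}}

```text
time_s: 6.17
tcp_pos: [0.5073, 0.1183, 0.1907]
tool_rot: [[-0.912, 0.41, -0.001], [0.41, 0.912, -0.0], [0.001, -0.001, -1.0]]
wrist_force: [-0.7, -0.0, -1.9]
finger_gap: 0.0489
grasp_force: 52.7
```

```bash
python3 - <<'E'
from h import *
s=env.state(); print(s['tcp_pos'],s['tool_rot'].round(4),s['qpos'].round(1),s['wrist_force'].round(2),s['torque'].round(2))
for n in("scene","side"):
    im=env.snapshot(n); cv2.imwrite(f"pics/{n}3.png",im); C=cal(n)
    p=s['tcp_pos']; a=proj(C,[[.5085,.119,.095],[.5085,.119,.118],[p[0],p[1],.15],[p[0],p[1],.237]]); print(n,a.round(1).tolist())
    np.savez(n+".npz",K=C[0],d=C[1],R=C[2],t=C[3])
a=cv2.imread("pics/scene3.png")[100:240,270:400]; b=cv2.imread("pics/side3.png")[90:230,180:310]
cv2.imwrite("pics/c3.png",cv2.resize(np.hstack([a,b]),None,fx=3,fy=3,interpolation=2))
E
```

```text
[0.50729928 0.11830698 0.19065796] [[-9.121e-01  4.100e-01 -1.400e-03]
 [ 4.100e-01  9.121e-01 -4.000e-04]
 [ 1.100e-03 -9.000e-04 -1.000e+00]] [-11.2   6.1  -7.3 104.6   0.8  69.4  47. ] [-0.66 -0.04 -1.95] [ 0.01 -0.04  0.04]
scene [[334.1, 195.7], [334.6, 189.3], [335.1, 179.8], [337.1, 153.2]]
side [[240.6, 177.1], [239.9, 170.8], [238.4, 162.0], [235.1, 135.2]]
```

View pics/c3.png

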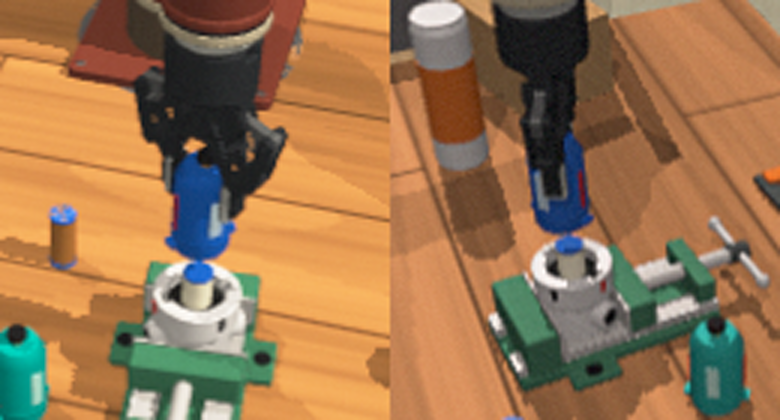

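The bowl hangs upright above the head, with the element at (200,270) in the left half and (570,245) in the right half, nearly in line with it. I'll correct by about 2 mm and go down.

{"name": "send_rows", "arguments": {
  "commands": [
    [[-0.067,0.037,0],0],
    [[0,0,0.4],0],
    [[0,0,0.4],0],
    [[0,0,0.4],0],
    [[0,0,0.4],0],
    [[0,0,0.1],0],
    [[0,0,0],0],
    [[0,0,0],0]
  ]
}}

```text
time_s: 6.93
tcp_pos: [0.51, 0.1187, 0.1402]
tool_rot: [[-0.914, 0.407, -0.001], [0.407, 0.914, -0.0], [0.0, -0.0, -1.0]]
wrist_force: [0.7, -0.1, -2.5]
finger_gap: 0.049
grasp_force: 52.7
```

{"name": "send_rows", "arguments": {
  "commands": [
    [[0,0,0.07],0],
    [[0,0,0.07],0],
    [[0,0,0.07],0],
    [[0,0,0],0],
    [[0,0,0],0]
  ]
}}

```text
time_s: 7.35
tcp_pos: [0.51, 0.1187, 0.1341]
tool_rot: [[-0.914, 0.407, -0.0], [0.407, 0.914, 0.0], [0.0, -0.0, -1.0]]
wrist_force: [0.2, -0.4, -2.3]
finger_gap: 0.0489
grasp_force: 52.7
```

{"name": "send_rows", "arguments": {
  "commands": [
    [[0,0,0.05],0],
    [[0,0,0.05],0],
    [[0,0,0],0],
    [[0,0,0],0]
  ]
}}

```text
time_s: 7.68
tcp_pos: [0.5101, 0.1188, 0.1311]
tool_rot: [[-0.914, 0.407, 0.0], [0.407, 0.914, 0.0], [-0.0, 0.0, -1.0]]
wrist_force: [1.1, 0.9, -2.4]
finger_gap: 0.0491
grasp_force: 52.7
```

{"name": "send_rows", "arguments": {
  "commands": [
    [[0,0,0.03],0],
    [[0,0,0.03],0],
    [[0,0,0],0],
    [[0,0,0],0]
  ]
}}

```text
time_s: 8.02
tcp_pos: [0.5106, 0.1187, 0.1305]
tool_rot: [[-0.913, 0.407, 0.001], [0.407, 0.913, 0.0], [-0.001, 0.001, -1.0]]
wrist_force: [-1.6, -1.0, 7.8]
finger_gap: 0.049
grasp_force: 53.9
```

{"name": "send_rows", "arguments": {
  "commands": [
    [[0,0,0],0.2],
    [[0,0,0],0.2],
    [[0,0,0],0.2],
    [[0,0,0],0]
  ]
}}

```text
time_s: 8.35
tcp_pos: [0.5106, 0.1185, 0.13]
tool_rot: [[-0.886, 0.465, 0.001], [0.465, 0.886, -0.0], [-0.001, 0.001, -1.0]]
wrist_force: [-0.1, -1.0, 5.0]
finger_gap: 0.0488
grasp_force: 53.4
```

{"name": "send_rows", "arguments": {
  "commands": [
    [[0,0,0],0.2],
    [[0,0,0],0.2],
    [[0,0,0],0]
  ]
}}

```text
time_s: 8.6
tcp_pos: [0.5103, 0.1188, 0.1293]
tool_rot: [[-0.865, 0.501, 0.0], [0.501, 0.865, 0.0], [-0.0, 0.001, -1.0]]
wrist_force: [2.9, 0.1, -2.2]
finger_gap: 0.0487
grasp_force: 52.6
```

{"name": "send_rows", "arguments": {
  "commands": [
    [[0,0,0.04],0],
    [[0,0,0.04],0],
    [[0,0,0],0],
    [[0,0,0],0]
  ]
}}

```text
time_s: 8.93
tcp_pos: [0.5101, 0.1192, 0.1266]
tool_rot: [[-0.866, 0.499, 0.0], [0.499, 0.866, 0.001], [0.0, 0.0, -1.0]]
wrist_force: [3.4, 2.8, -3.2]
finger_gap: 0.0489
grasp_force: 52.6
```

{"name": "send_rows", "arguments": {
  "commands": [
    [[0,0,0.05],0],
    [[0,0,0.05],0],
    [[0,0,0.05],0],
    [[0,0,0],0],
    [[0,0,0],0]
  ]
}}

```text
time_s: 9.35
tcp_pos: [0.5104, 0.119, 0.1228]
tool_rot: [[-0.866, 0.5, 0.001], [0.5, 0.866, 0.001], [-0.0, 0.001, -1.0]]
wrist_force: [2.2, 2.5, 3.6]
finger_gap: 0.0488
grasp_force: 53.3
```

```bash
python3 -c "
from h import *
s=env.state(); print(s['tcp_pos'].round(4),s['wrist_force'].round(1),s['torque'].round(2))"
```

```text
[0.5104 0.119  0.1228] [2.2 2.5 3.6] [ 0.76 -0.45 -0.04]
```

{"name": "send_rows", "arguments": {
  "commands": [
    [[0,0,0.05],0],
    [[0,0,0.05],0],
    [[0,0,0.05],0],
    [[0,0,0.03],0],
    [[0,0,0],0],
    [[0,0,0],0]
  ]
}}

```text
time_s: 9.85
tcp_pos: [0.5105, 0.119, 0.118]
tool_rot: [[-0.866, 0.5, 0.001], [0.5, 0.866, 0.001], [-0.001, 0.001, -1.0]]
wrist_force: [1.5, 2.0, 9.8]
finger_gap: 0.0492
grasp_force: 53.8
```

{"name": "send_rows", "arguments": {
  "commands": [
    [[0,0,0.025],0],
    [[0,0,0],0],
    [[0,0,0],0.3],
    [[0,0,0],0.3],
    [[0,0,0],0.3],
    [[0,0,0],0],
    [[0,0,0],0]
  ]
}}

```text
time_s: 10.43
tcp_pos: [0.5104, 0.1189, 0.1173]
tool_rot: [[-0.815, 0.579, 0.001], [0.579, 0.815, 0.0], [-0.001, 0.001, -1.0]]
wrist_force: [-1.8, 1.7, 11.1]
finger_gap: 0.049
grasp_force: 53.9
```

```bash
python3 -c "
from h import *
s=env.state(); print(s['tcp_pos'].round(4),s['wrist_force'].round(1),s['torque'].round(2),s['qpos'].round(1))"
```

```text
[0.5104 0.1189 0.1173] [-1.8  1.7 11.1] [ 0.37  0.25 -0.04] [-12.2  10.2  -6.3 109.1   1.3  60.7  35.5]
```

{"name": "send_rows", "arguments": {
  "commands": [
    [[0,0,0],0.7],
    [[0,0,0],0.7],
    [[0,0,0],0.7],
    [[0,0,0],0.7],
    [[0,0,0],0.7],
    [[0,0,0],0.7],
    [[0,0,0],0.7],
    [[0,0,0],0]
  ]
}}

```text
time_s: 11.1
tcp_pos: [0.5097, 0.1184, 0.1169]
tool_rot: [[-0.421, 0.907, -0.001], [0.907, 0.421, -0.0], [-0.0, -0.001, -1.0]]
wrist_force: [-3.6, -1.2, 11.2]
finger_gap: 0.0493
grasp_force: 54.0
```

```bash
python3 -c "
from h import *
s=env.state(); print(s['tcp_pos'].round(4),s['wrist_force'].round(1),s['torque'].round(2),np.degrees(np.arctan2(*s['tool_rot'][[1,0],0])))"
```

```text
[0.5097 0.1184 0.1169] [-3.6 -1.2 11.2] [ 0.04  0.74 -0.01] 114.92928689976182
```

{"name": "send_rows", "arguments": {
  "commands": [
    [[0,0,0],0.7],
    [[0,0,0],0.7],
    [[0,0,0],0.7],
    [[0,0,0],0.7],
    [[0,0,0],0.7],
    [[0,0,0],0.7],
    [[0,0,0],0.7],
    [[0,0,0],0]
  ]
}}

```text
time_s: 11.77
tcp_pos: [0.5088, 0.1185, 0.1167]
tool_rot: [[0.078, 0.997, -0.002], [0.997, -0.078, -0.001], [-0.001, -0.002, -1.0]]
wrist_force: [-6.5, 1.3, 12.9]
finger_gap: 0.049
grasp_force: 54.2
```

{"name": "send_rows", "arguments": {
  "commands": [
    [[0,0,0],0.3],
    [[0,0,0],0.3],
    [[0,0,0],0.3],
    [[0,0,0],0],
    [[0,0,0],0]
  ]
}}

```text
time_s: 12.18
tcp_pos: [0.5087, 0.1185, 0.1167]
tool_rot: [[0.167, 0.986, -0.003], [0.986, -0.167, -0.001], [-0.001, -0.003, -1.0]]
wrist_force: [-7.2, 1.2, 13.2]
finger_gap: 0.0489
grasp_force: 54.3
```

```bash
python3 -c "
from h import *
s=env.state(); print(s['tcp_pos'].round(4),s['wrist_force'].round(1),s['torque'].round(2),np.degrees(np.arctan2(*s['tool_rot'][[1,0],0])))"
```

```text
[0.5087 0.1185 0.1167] [-7.2  1.2 13.2] [ 0.08  1.76 -0.  ] 80.40151318356621
```

{"name": "send_rows", "arguments": {
  "commands": [
    [[0,-0.025,0],0.2],
    [[0,0,0],0.2],
    [[0,0,0],0.2],
    [[0,0,0],0],
    [[0,0,0],0]
  ]
}}

```text
time_s: 12.6
tcp_pos: [0.5085, 0.1186, 0.1168]
tool_rot: [[0.228, 0.974, -0.002], [0.974, -0.228, -0.0], [-0.001, -0.001, -1.0]]
wrist_force: [-4.4, -0.7, 11.3]
finger_gap: 0.0488
grasp_force: 54.1
```

```bash
python3 -c "
from h import *
s=env.state(); print(s['tcp_pos'].round(4),s['wrist_force'].round(1),s['torque'].round(2),np.degrees(np.arctan2(*s['tool_rot'][[1,0],0])))"
```

```text
[0.5085 0.1186 0.1168] [-4.4 -0.7 11.3] [0.03 1.07 0.06] 76.79284529527413
```

{"name": "send_rows", "arguments": {
  "commands": [
    [[0,0,0],0.2],
    [[0,0,0],0.2],
    [[0,0,0],0],
    [[0,0,0],0]
  ]
}}

```text
time_s: 12.93
tcp_pos: [0.5085, 0.1186, 0.1168]
tool_rot: [[0.269, 0.963, -0.002], [0.963, -0.269, -0.0], [-0.001, -0.001, -1.0]]
wrist_force: [-5.3, 0.4, 11.9]
finger_gap: 0.0484
grasp_force: 54.1
```

```bash
python3 -c "
from h import *
s=env.state(); print(s['tcp_pos'].round(4),s['wrist_force'].round(1),s['torque'].round(2),np.degrees(np.arctan2(*s['tool_rot'][[1,0],0])))"
```

```text
[0.5085 0.1186 0.1168] [-5.3  0.4 11.9] [ 0.1   1.12 -0.04] 74.39393466402035
```

{"name": "send_rows", "arguments": {
  "commands": [
    [[0,0,0],0.2],
    [[0,0,0],0.15],
    [[0,0,0],0],
    [[0,0,0],0]
  ]
}}

```text
time_s: 13.27
tcp_pos: [0.5084, 0.1186, 0.1167]
tool_rot: [[0.304, 0.953, -0.002], [0.953, -0.304, -0.001], [-0.001, -0.002, -1.0]]
wrist_force: [-5.2, -0.5, 11.3]
finger_gap: 0.049
grasp_force: 54.1
```

```bash
python3 -c "
from h import *
s=env.state(); print(s['tcp_pos'].round(4),s['wrist_force'].round(1),s['torque'].round(2),np.degrees(np.arctan2(*s['tool_rot'][[1,0],0])))"
```

```text
[0.5084 0.1186 0.1167] [-5.2 -0.5 11.3] [0.04 1.25 0.08] 72.30876105067794
```

{"name": "send_rows", "arguments": {
  "commands": [
    [[0,0,0],0.2],
    [[0,0,0],0.15],
    [[0,0,0],0],
    [[0,0,0],0]
  ]
}}

```text
time_s: 13.6
tcp_pos: [0.5085, 0.1184, 0.1167]
tool_rot: [[0.338, 0.941, -0.002], [0.941, -0.338, -0.001], [-0.001, -0.001, -1.0]]
wrist_force: [-4.3, -0.4, 11.5]
finger_gap: 0.0489
grasp_force: 54.1
```

```bash
python3 -c "
from h import *
s=env.state(); print(s['tcp_pos'].round(4),s['wrist_force'].round(1),s['torque'].round(2),np.degrees(np.arctan2(*s['tool_rot'][[1,0],0])))"
```

```text
[0.5085 0.1184 0.1167] [-4.3 -0.4 11.5] [-0.14  1.11  0.72] 70.26567216387697
```

{"name": "send_rows", "arguments": {
  "commands": [
    [[0,0,0],-0.2],
    [[0,0,-0.04],0],
    [[0,0,-0.04],0],
    [[0,0,-0.04],0],
    [[0,0,-0.03],0],
    [[0,0,0],0],
    [[0,0,0],0]
  ]
}}

```text
time_s: 14.18
tcp_pos: [0.5086, 0.1185, 0.1205]
tool_rot: [[0.319, 0.948, -0.002], [0.948, -0.319, -0.001], [-0.001, -0.001, -1.0]]
wrist_force: [-4.7, -1.1, 5.4]
finger_gap: 0.0489
grasp_force: 53.3
```

```bash
python3 -c "
from h import *
s=env.state(); print(s['tcp_pos'].round(4),s['wrist_force'].round(1),s['torque'].round(2),np.degrees(np.arctan2(*s['tool_rot'][[1,0],0])))"
```

```text
[0.5086 0.1185 0.1205] [-4.7 -1.1  5.4] [-0.19  1.17  0.18] 71.40198578341617
```

{"name": "send_rows", "arguments": {
  "commands": [
    [[0,0,-0.03],0],
    [[0,0,-0.02],0],
    [[0,0,0],0],
    [[0,0,0],0]
  ]
}}

```text
time_s: 14.52
tcp_pos: [0.5087, 0.1186, 0.1219]
tool_rot: [[0.319, 0.948, -0.001], [0.948, -0.319, -0.001], [-0.001, -0.001, -1.0]]
wrist_force: [-5.3, -1.3, 1.9]
finger_gap: 0.049
grasp_force: 53.1
```

```bash
python3 -c "
from h import *
s=env.state(); print(s['tcp_pos'].round(4),s['wrist_force'].round(1),s['torque'].round(2),np.degrees(np.arctan2(*s['tool_rot'][[1,0],0])))"
```

```text
[0.5087 0.1186 0.1219] [-5.3 -1.3  1.9] [-0.29  1.28  0.24] 71.3988702272467
```

{"name": "send_rows", "arguments": {
  "commands": [
    [[0,0,0],0],
    [[0,0,0],0],
    [[0,0,0],0],
    [[0,0,0],0],
    [[0,0,0],0],
    [[0,0,0],0],
    [[0,0,0],0],
    [[0,0,0],0]
  ],
  "grip": 1
}}

```text
time_s: 15.18
tcp_pos: [0.5094, 0.1188, 0.1223]
tool_rot: [[0.319, 0.948, 0.0], [0.948, -0.319, 0.0], [0.0, 0.0, -1.0]]
wrist_force: [0.6, -0.2, 0.7]
finger_gap: 0.0856
grasp_force: 0.0
```

{"name": "send_rows", "arguments": {
  "commands": [
    [[0,0,-0.3],0],
    [[0,0,-0.8],0],
    [[0,0,-0.8],0],
    [[0,0,-0.8],0],
    [[0,0,-0.8],0],
    [[0,0,-0.8],0],
    [[0,0,0],0],
    [[0,0,0],0]
  ]
}}

```text
time_s: 15.85
tcp_pos: [0.5101, 0.1191, 0.2533]
tool_rot: [[0.319, 0.948, 0.003], [0.948, -0.319, 0.001], [0.002, 0.003, -1.0]]
wrist_force: [-0.5, 0.5, 0.2]
finger_gap: 0.0855
grasp_force: 0.0
```

```bash
python3 - <<'E'
from h import *
s=env.state(); print(s['tcp_pos'].round(4),s['wrist_force'].round(1))
o=[]
for n,(x,y) in (("scene",(270,100)),("side",(180,90))):
    im=env.snapshot(n); cv2.imwrite(f"pics/{n}4.png",im); o.append(im[y:y+140,x:x+130])
    C=cal(n); print(n,[ (proj(C,[[.5085,.119,h]])[0]-[x,y]).round(1).tolist() for h in (.176,.179,.182)])
cv2.imwrite("pics/c4.png",cv2.resize(np.hstack(o),None,fx=3,fy=3,interpolation=2))
E
```

```text
[0.5101 0.1191 0.2533] [-0.5  0.5  0.2]
scene [[65.9, 72.4], [65.9, 71.5], [66.0, 70.6]]
side [[57.8, 64.1], [57.7, 63.2], [57.6, 62.3]]
```

View pics/c4.png

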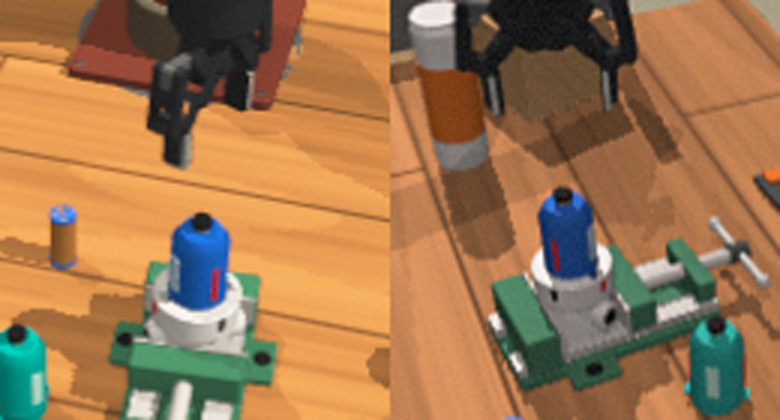

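The bowl stands upright in the head, with its knob top at (203,215) and (563,190). That matches the locked height of about 0.179 m. The gripper is clear of everything, so I'll hand in.

```bash
python3 -c "
from workcell import env
print(env.sign_off())"
```

```text
the job is handed in; nothing more can be done
None
```

I fitted the blue bowl over the element, pushed it down, twisted it clockwise to the stop and let it spring up; force readings and the last pictures agree with it being locked. I let go and handed the job in at about 16 s, but the hand-in gave no verdict.

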